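# Unlock the folding stay and close the bread box

## Task

Close the open bread box: lift the red knob on its folding lid stay until the knee is well past centre and the stay is unlocked, then lower the lid gently and press its front edge down until it clicks past the spring catch and is fully home. Never force the lid with more than about 25 N or let it slam, leave the jar, the bowl and the black card reader where they are, and let go at the end.

Things in the scene. Friction and masses are not known exactly. Their poses are not given: they have to be found in the camera images.
- box: Blue open-topped bread box, fixed to the steel table, 240 (x) x 300 (y) x 110 mm high. Origin: centre of its underside. Its x axis points from the front wall (robot side) to the hinged far wall, y along the hinge to the side that carries the stay, z up. The lid's hinge line lies along y at x = +120 mm, z = 110 mm.
- lid (a joint): Angle of the white lid, rad: about 1.24 (71 deg) = held open by the locked stay at the start; home, on the catch's rubber stops, somewhere from 0.00 to 0.045 (0 = flat on the rim). Slab 245 mm from hinge to front edge, 300 mm wide, 14 mm thick, 0.35 to 0.6 kg. Its hinge is stiff: with the stay unlocked it stays at whatever angle it is left, and 1 to 6 N on its front edge lowers it.
- lid_hinge (a point): Point on the hinge line in the middle of the box's width, level with the lid's underside. Its axes are the lid's: x from the front edge to the hinge, z out of the lid's outer (top) face, which lies 14 mm from it.
- lid_edge (a point): Middle of the lid's front edge, on its outer (top) face, 245 mm from the hinge line. A steel tongue below it meets a roller catch on the front wall, whose height differs by up to 10 mm from box to box and is not measured. The lid stops 9 mm before home; 6 to 14 N down here carry it over (force falls off), then it is home on rubber stops that give 1 mm per 10 N.
- knee (a joint): Angle between the two 100 mm halves of the steel stay, rad: 0 = straight (centre), -0.24 = locked at its stop (start), positive = folded the unlocked way, about 2.3 with the lid closed. Safely unlocked from 0.35. Its rivet is stiff (several N at the knob), so it stays where it is left. While it is locked the lid cannot be pushed down.
- stay_pivot (a point): Point on the axis (along the box's y) about which the lower half of the stay turns on the box's side, in the plane of the knob's middle (70 mm out from the box's side, 60 mm above the table). Nothing is there to touch: it is the centre of the circle of radius 100 mm on which the knob moves. Axes as the box.
- knob (a point): Middle of the red round knob at the stay's knee: diameter 16 mm, 46 mm long along the box's y, on a 10 mm stem, its middle 70 mm out from the box's side. At the start 76 mm nearer the hinge than stay_pivot and 65 mm higher; unlocking moves it up and to the box's front, 40 to 50 mm along its circle. It can be pinched from above across the box's x.
- jar: Closed amber glass jar with a steel lid, 72 mm across, 120 mm high, loose. Origin: centre of its underside. Leave alone.
- bowl: Small steel bowl, 100 mm across, 50 mm high, loose. Origin: centre of its underside. Leave alone.
- reader: Black card reader with a pale top, 70 x 70 x 45 mm, loose. Origin: centre of its underside. Leave alone.

How it is judged:
On the way, in this order (a step that is already met when the one before it is completed fails the run):
1. the stay is unlocked: its knee is past centre to the folding side by at least 0.35 rad (value of joint knee above 0.35 rad), for 0.2 s.
2. the lid is pressed home past the catch (the tongue's nub at least 1 mm below the roller's axis) (z of lid_c2 in the frame of catch below -0.001 m), for 0.2 s.
At the end, for the whole second after the job is handed in: The lid is home past its catch (the nub on its tongue has snapped under the roller, at least 1 mm below its axis) with the stay folded (knee above 1.5 rad), and jar, bowl and card reader within 20 mm of where they stood (z of lid_c2 in the frame of catch below -0.001 m and value of joint knee above 1.5 rad and distance of each of jar, bowl, reader from where it was at the start of the episode below 0.02 m); the robot touches nothing.
It fails at once if the robot presses on the lid with more than 25 N (contact force between any of the arm, the fingers and lid above 25 N).
It fails at once if the lid swings down faster than 1.5 rad/s (slams) (velocity of joint lid below -1.5 rad/s).
It fails at once if jar, bowl or card reader is moved by more than 20 mm (distance of any of jar, bowl, reader from where it was at the start of the episode above 0.02 m).
It also fails if it takes over 72 s, if anything falls off the work surface, if the arm or the gripper's body presses on something with over 40 N, if the wrist force passes 120 N, or if a joint passes its speed limit or range.

## Robot

A 6-joint arm with a two-finger parallel gripper is mounted at the origin on the work surface. World frame = base frame: x ahead of the robot, y to its left, z up, the work surface at z = 0. Lengths are in m, angles in rad, forces in N, time in s.
With the tool pointing down it reaches from about 0.4 to 0.825 m from the base axis. Payload 7 kg.
Tool frame: the origin (TCP) lies at the centre of the arm's flange, where the gripper is bolted on; the fingertips stand 178 mm ahead of it and the grasp point (between the pads) lies arm.tcp_to_grasp ahead of it (arm.tcp_to_grasp is the distance from the TCP to the grasp point, in m); z points along the fingers, y is the direction in which the jaws open and shut (so a half turn about z gives the same grasp; the last joint's range is limited). The gripper opens to 88 mm and grips with 3 to 60 N. Pads are 19 mm wide; open, the fingers measure 130 mm over their backs; the gripper's body (78 mm by 193 mm) begins 47 mm behind the grasp point.
Start: joints at [-0.819, 0.359, 0.012, 0, -1.224, -0.288], TCP at [0.302, -0.604, 0.405] pointing down, gripper open.
Joint ranges: [-3.07, 3.07], [-1.43, 2.12], [-1.02, 1.25], [-3.03, 1.67], [-3.05, -0], [-3.03, 3.03]. Speed limits (rad/s): [2.39, 2.39, 3.01, 3.14, 3.14, 3.14].

## Interface

Orientations are given as [roll, pitch, yaw] about the fixed x, y, z axes, in that order (R = Rz(yaw) Ry(pitch) Rx(roll)).
In Python, from station import arm gives the robot as it stands.
- The arm moves only by the tool move_arm, never from a script. Its argument "deltas" is a list of rows, each a list of 6 numbers: the shift along the world's x, y, z in mm, then the turn, a rotation vector about the world's x, y, z in degrees. In form: [[tx, ty, tz, ax, ay, az], ...]. A call has exactly 5 rows; each row shifts and turns the commanded pose from where the row before left it; what a row does not reach is not made up. A row lasts 1/12 s, in which the tool goes at most 41.7 mm and 7.16 degrees, less where a joint would pass 70% of its speed; a pose out of reach is approached as far as the arm can. A call with a gripper value outside its range is refused whole. "claw" is the closure in counts, from 0 (fully open) to 255 (shut), set as the call begins (left out, the last holds). The fingers move at their own pace and stop on an object; "squeeze" is the grip in N (left out, the last holds). Time passes only in rows, so rows that do not move let the fingers close, or fill a call up. It gives the time, the measured TCP pose, the force and the opening at its end, in the units of the state.
- arm.get_state(): the state, without advancing time (a new reading comes with each control period).
- arm.grab_frame(name): name is "scene" or "top" or "wrist"; returns the picture (384x512x3 uint8, red, green, blue); there is no depth.
- arm.calibration(name): a dict with "intrinsics" (3x3 intrinsics, pixels), "T" (4x4, takes a point from camera to world coordinates); the wrist camera has in their place "mount" (4x4, takes a point from camera to tool coordinates, whose origin is the TCP and whose axes are the flange's). Camera axes: x right, y up, looking along -z (the intrinsics and any distortion apply to the point x, -y, -z); pixel columns grow to the right and rows downward; lengths in m; the calibration is good to about 2 mm. A picture is of the moment at which its call begins: read the wrist's pose just before it. calibration takes no time and is no camera call.
- arm.job_done(): hands the job in, once; it reports no verdict.
Trained networks look in the newest picture that a camera, given by its name, has taken for a name from the list of things; names that differ only in an ending like _2 or _b are one class to them, and where a whole thing is asked for, a point or a joint stands for the part that bears it (a point fixed in the world has none). Each returns a list of dicts, best first, with "score" (0 to 1); they miss things now and then, are a little off and sometimes report something else, mostly with a low value. They report only what shows in the picture. A call takes as long as a camera call.
- arm.spot_in(thing, camera): "xy" ([column, row] in pixels, amid what is visible of it).
- arm.masks_of(thing, camera): "pixels" (384x512 bool, what is visible of it) and "xy" ([column, row] in pixels, amid what is visible of it).
- arm.spot_point(thing, camera): "xy" ([column, row] in pixels: a listed point, or the origin of a listed thing).
The state is a dict: "t": time; "q": joint angles; "qd": joint speeds; "joint_efforts": joint torques, N m; "eef_pos": TCP position; "ee_rot": TCP orientation; "force": force on the tool from outside, world axes, zero at the start; "moment": the same for the moment, N m; "width": finger opening in m.
Only numpy, scipy, OpenCV 4.12 (cv2) and the standard library are available. Lean on these libraries where they do the work, as an engineer would, in place of code of your own. Each camera call takes 0.05 s, during which the arm holds its last target. There are 200 camera calls.

## Working session

There is one attempt and no reset: what is moved stays moved. The work goes in short steps, Python scripts to look and compute and a tool call to move; the robot and the scene stay as the last step left them, time stands still between calls to the robot, and variables do not carry over. Pictures are saved under pics/ and viewed, about 8 in all and at most 12, crops included, and the job is handed in when it is done.

Besides the shell and the picture viewer there is one more tool, called after "Call:" as name(argument=value, ...), one argument or row to a line, values as JSON. move_arm: Moves the arm, as the interface text tells. Its arguments: {"type":"object","properties":{"deltas":{"type":"array","items":{"type":"array","items":{"type":"number"}}},"claw":{"type":"number"},"squeeze":{"type":"number"}},"required":["deltas"]}

```bash
mkdir -p pics; ls
cat > h.py <<'E'
import numpy as np, cv2
from station import arm
def ray(cam,xy,st=None):
    c=arm.calibration(cam)
    K=np.array(c['intrinsics'])
    T=np.array(c['T']) if 'T' in c else None
    d=np.linalg.inv(K)@np.array([xy[0],xy[1],1.]); d=np.array([d[0],-d[1],-d[2]])
    return T[:3,3],T[:3,:3]@d/np.linalg.norm(d)
def tri(a,b):
    (p,d),(q,e)=a,b
    s=np.linalg.lstsq(np.c_[d,-e],q-p,rcond=None)[0]
    x,y=p+s[0]*d,q+s[1]*e
    return (x+y)/2,np.linalg.norm(x-y)
def save(cam,n): cv2.imwrite('pics/'+n,arm.grab_frame(cam)[:,:,::-1])
E
python3 - <<'E'
from h import *
print({k:(np.round(v,3).tolist() if k!='t' else v) for k,v in arm.get_state().items()},arm.tcp_to_grasp, arm.calibration('top').keys())
im=[]
for c in('scene','top'):
    save(c,c+'0.png')
for t in['box','lid_hinge','lid_edge','stay_pivot','knob','jar','bowl','reader']:
    r={c:arm.spot_point(t,c) for c in('scene','top')}
    print(t,{c:[(np.round(x['xy']).tolist(),round(x['score'],2)) for x in v[:2]] for c,v in r.items()})
    if r['scene'] and r['top']:
        p,e=tri(*[ray(c,r[c][0]['xy']) for c in r]); print('   ',p.round(3),e.round(4))
E
python3 -c "
import cv2,numpy as np
cv2.imwrite('pics/a.png',cv2.resize(np.vstack([cv2.imread('pics/scene0.png'),cv2.imread('pics/top0.png')]),(400,600)) if 0 else cv2.resize(np.hstack([cv2.imread('pics/scene0.png'),cv2.imread('pics/top0.png')]),(800,300)))"
```

```text
pics
{'t': 0.0, 'q': [-0.819, 0.359, 0.011, -0.0, -1.224, -0.288], 'qd': [-0.0, 0.001, 0.001, -0.0, -0.001, 0.002], 'joint_efforts': [0.001, -58.272, 29.306, 6.997, 0.007, -0.0], 'eef_pos': [0.302, -0.604, 0.404], 'ee_rot': [3.14, -0.0, -2.678], 'force': [0.763, 0.029, -0.467], 'moment': [-0.019, 0.029, -0.036], 'width': 0.088} 0.1593 dict_keys(['intrinsics', 'T'])
box {'scene': [], 'top': [([238.0, 188.0], 0.75)]}
lid_hinge {'scene': [([286.0, 214.0], 0.95), ([275.0, 155.0], 0.75)], 'top': [([229.0, 142.0], 0.57)]}
    [0.701 0.067 0.112] 0.0092
lid_edge {'scene': [([275.0, 155.0], 0.84)], 'top': []}
stay_pivot {'scene': [], 'top': []}
knob {'scene': [([275.0, 154.0], 0.56)], 'top': []}
jar {'scene': [([144.0, 304.0], 0.77)], 'top': []}
bowl {'scene': [([116.0, 262.0], 0.92), ([274.0, 153.0], 0.7)], 'top': [([396.0, 232.0], 0.84), ([240.0, 193.0], 0.59)]}
    [ 0.473 -0.412 -0.   ] 0.0046
reader {'scene': [([342.0, 156.0], 0.91), ([274.0, 156.0], 0.22)], 'top': [([111.0, 185.0], 0.62)]}
    [0.598 0.406 0.01 ] 0.0055
```

View pics/scene0.png

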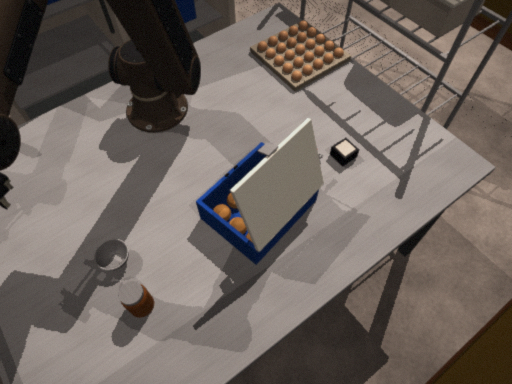

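View pics/top0.png

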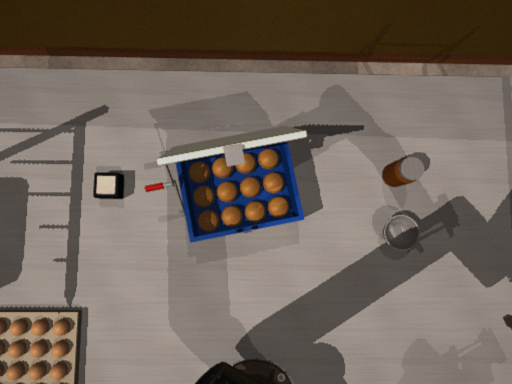

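The scene view shows the open box at about (265,200), the bowl at (112,255), the jar at (137,298) and the reader at (344,152). In the top view the red knob is at about (154,187), the box rim corners are at (190,241) and (302,218), and the reader is at (108,185).

Run:
```python
from h import *
def z(xy,h):
    p,d=ray('top',xy); return (p+d*(h-p[2])/d[2]).round(4)
im=cv2.imread('pics/top0.png').astype(int); b,g,r=im[...,0],im[...,1],im[...,2]
m=(r>120)&(g<60)&(b<60); ys,xs=np.nonzero(m); k=(xs<180)&(xs>135)&(abs(ys-187)<12)
P=np.c_[xs[k],ys[k]]; print(len(P),cv2.minAreaRect(P.astype(np.float32)))
c=P.mean(0); print('knob',z(c,.125))
m=((b>90)&(r<50)&(g<80)).astype(np.uint8); m[:, :170]=0;m[:,310:]=0;m[:130]=0;m[250:]=0
q=cv2.minAreaRect(np.argwhere(m)[:,::-1].astype(np.float32)); print(q)
for v in cv2.boxPoints(q): print(v,z(v,.11))
for v in [(189,241),(302,219),(178,172),(290,145)]: print(v,z(v,.11))
for v in [(159,162),(305,134)]: print('lidedge',z(v,.342))
print(arm.calibration('top')['T'])
big=cv2.resize(cv2.imread('pics/top0.png')[120:250,130:320],None,fx=4,fy=4,interpolation=cv2.INTER_CUBIC); cv2.imwrite('pics/c.png',big)
```

```text
91 ((153.57200622558594, 186.89602661132812), (5.187678337097168, 17.2624454498291), 79.69515228271484)
knob [0.5816 0.2594 0.125 ]
((238.96156311035156, 190.80767822265625), (80.40760803222656, 115.70850372314453), 78.69007110595703)
[174.34619 162.73074] [0.6472 0.212  0.11  ]
[287.8077  140.03845] [ 0.7116 -0.0849  0.11  ]
[303.57693 218.88461] [ 0.5035 -0.1251  0.11  ]
[190.11542 241.5769 ] [0.4437 0.1663 0.11  ]
(189, 241) [0.4452 0.1691 0.11  ]
(302, 219) [ 0.5032 -0.121   0.11  ]
(178, 172) [0.6229 0.2019 0.11  ]
(290, 145) [ 0.6983 -0.0907  0.11  ]
lidedge [0.6047 0.1964 0.342 ]
lidedge [ 0.6644 -0.0893  0.342 ]
[[ 0.00610586  0.99491903 -0.10049297  0.47517885]
 [-0.99956306  0.00897883  0.02816141  0.03315056]
 [ 0.02892063  0.10027711  0.99453914  1.02600962]
 [ 0.          0.          0.          1.        ]]
```

View pics/c.png

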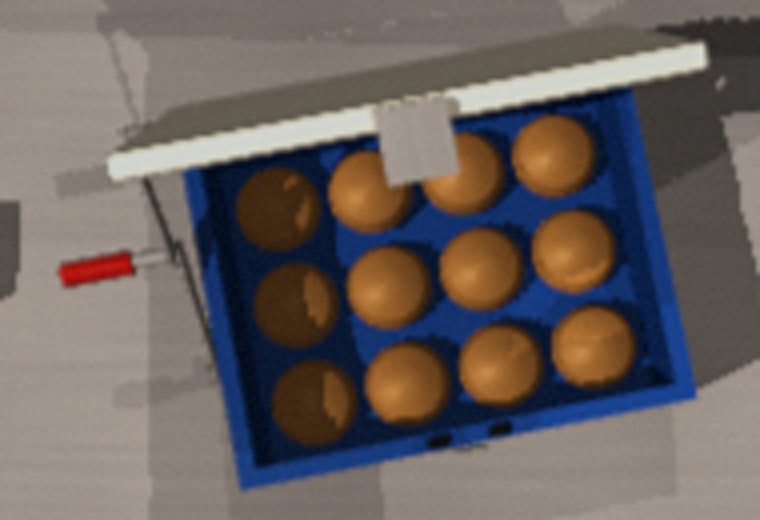

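Call:
move_arm(
  deltas=[
    [13, 39, 0, 0, 0, 3],
    [13, 39, 0, 0, 0, 3],
    [13, 39, 0, 0, 0, 3],
    [13, 39, 0, 0, 0, 3],
    [13, 39, 0, 0, 0, 3],
  ],
)

```text
t: 1.32
eef_pos: [0.367, -0.407, 0.4047]
ee_rot: [-3.141, 0.0, -2.414]
force: [1.2, 0.6, 0.4]
width: 0.0879
```

Call:
move_arm(
  deltas=[
    [13, 39, 0, 0, 0, 3],
    [13, 39, 0, 0, 0, 3],
    [13, 39, 0, 0, 0, 3],
    [13, 39, 0, 0, 0, 3],
    [13, 39, 0, 0, 0, 3],
  ],
)

```text
t: 1.73
eef_pos: [0.432, -0.2118, 0.4051]
ee_rot: [-3.141, 0.0, -2.152]
force: [2.1, -0.5, -0.4]
width: 0.0875
```

Call:
move_arm(
  deltas=[
    [0, 40, 0, 0, 0, 3],
    [0, 40, 0, 0, 0, 3],
    [0, 40, 0, 0, 0, 3],
    [0, 40, 0, 0, 0, 3],
    [0, 40, 0, 0, 0, 3],
  ],
)

```text
t: 2.15
eef_pos: [0.4313, -0.0119, 0.4052]
ee_rot: [-3.141, 0.001, -1.89]
force: [1.8, -0.3, 0.2]
width: 0.0877
```

Call:
move_arm(
  deltas=[
    [0, 40, 0, 0, 0, 3],
    [0, 40, 0, 0, 0, 3],
    [0, 40, 0, 0, 0, 3],
    [0, 40, 0, 0, 0, 3],
    [0, 40, 0, 0, 0, 3],
  ],
)

```text
t: 2.57
eef_pos: [0.4313, 0.1883, 0.4052]
ee_rot: [-3.141, 0.001, -1.628]
force: [1.0, 0.4, 0.6]
width: 0.0875
```

Call:
move_arm(
  deltas=[
    [0, 40, 0, 0, 0, 3],
    [0, 40, 0, 0, 0, 3],
    [30, 0, 0, 0, 0, 3],
    [30, 0, 0, 0, 0, 3],
    [30, 0, 0, 0, 0, 3],
  ],
)

```text
t: 2.98
eef_pos: [0.5224, 0.268, 0.4048]
ee_rot: [-3.141, 0.0, -1.362]
force: [-0.7, 1.1, 0.6]
width: 0.0871
```

```bash
cat >> h.py <<'E'
from scipy.spatial.transform import Rotation as Ro
def wray(xy,s):
    c=arm.calibration('wrist');K=np.array(c['intrinsics']);M=np.array(c['mount'])
    B=np.eye(4);B[:3,:3]=Ro.from_euler('xyz',s['ee_rot']).as_matrix();B[:3,3]=s['eef_pos'];T=B@M
    d=np.linalg.inv(K)@np.array([xy[0],xy[1],1.]); d=np.array([d[0],-d[1],-d[2]])
    return T[:3,3],T[:3,:3]@d/np.linalg.norm(d)
def show():
    s=arm.get_state(); print(s['t'],np.round(s['eef_pos'],4),np.round(np.degrees(s['ee_rot']),2),np.round(s['force'],1),s['width'],np.round(s['q'],2)); return s
E
python3 - <<'E'
from h import *
s=show(); save('wrist','w1.png')
c=arm.calibration('wrist')['mount']; print(np.round(c,3).tolist())
for t in('knob',):
    for f in(arm.spot_in,arm.spot_point):
        for x in f(t,'wrist')[:2]: 
            p,d=wray(x['xy'],s); print(t,np.round(x['xy'],1),x['score'],(p+d*(.125-p[2])/d[2]).round(4))
E
```

```text
2.9833 [0.5224 0.268  0.4048] [-1.7998e+02  1.0000e-02 -7.8070e+01] [-0.7  1.1  0.6] 0.08708353159573086 [ 0.81  0.22 -0.19  0.   -1.17 -0.6 ]
[[0.0, 0.965, 0.263, 0.072], [1.0, -0.0, -0.001, -0.0], [-0.0, 0.263, -0.965, 0.02], [0.0, 0.0, 0.0, 1.0]]
knob [193.1 122.8] 0.72 [0.5901 0.2128 0.125 ]
knob [194.2 183.9] 0.71 [0.5805 0.2691 0.125 ]
```

View pics/w1.png

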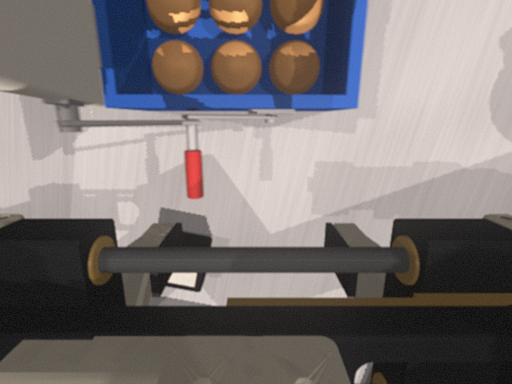

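The wrist view shows the red knob centred at about (194,174), with its stem going up to the box and the reader at (185,275), clear of the path.

Run:
```python
from h import *
s=arm.get_state()
a=wray((194,174),s);b=ray('top',(154.1,187.1))
print(tri(a,b)); 
for h in(.12,.125,.13): print([(p+d*(h-p[2])/d[2]).round(4) for p,d in(a,b)])
# angle of the knob axis & box edge in wrist
for t in [((190,150),(198,197)),((104,108),(358,108))]:
    P=[(p+d*(.115-p[2])/d[2]) for p,d in(wray(x,s) for x in t)]; v=P[1]-P[0]; print(P,np.degrees(np.arctan2(v[1],v[0])))
```

```text
(array([0.57724832, 0.25018444, 0.15591904]), np.float64(0.0010650326134170024))
[array([0.5833, 0.2581, 0.12  ]), array([0.5816, 0.2597, 0.12  ])]
[array([0.5824, 0.2569, 0.125 ]), array([0.581 , 0.2584, 0.125 ])]
[array([0.5816, 0.2557, 0.13  ]), array([0.5804, 0.2572, 0.13  ])]
[array([0.59135248, 0.23669764, 0.115     ]), array([0.57679104, 0.28186616, 0.115     ])] 107.86829790981024
[array([0.67499966, 0.21421061, 0.115     ]), array([0.44384094, 0.16708155, 0.115     ])] -168.4763706496929
```

Call:
move_arm(
  deltas=[
    [20, -2, 0, 0, 0, 0],
    [20, -2, 0, 0, 0, 0],
    [18, -3, -10, 0, 0, 0],
    [0, 0, -20, 0, 0, 0],
    [0, 0, -20, 0, 0, 0],
  ],
)

```text
t: 3.55
eef_pos: [0.5803, 0.259, 0.3547]
ee_rot: [-3.14, 0.001, -1.37]
force: [-0.8, -0.1, -1.3]
width: 0.0877
```

Call:
move_arm(
  deltas=[
    [0, 0, -20, 0, 0, 0],
    [0, 0, -20, 0, 0, 0],
    [0, 0, -20, 0, 0, 0],
    [0, 0, -11, 0, 0, 0],
    [0, 0, 0, 0, 0, 0],
  ],
)

```text
t: 3.97
eef_pos: [0.5788, 0.2588, 0.2813]
ee_rot: [3.138, -0.002, -1.369]
force: [0.3, 0.1, 0.1]
width: 0.0878
```

Call:
move_arm(
  deltas=[
    [0, 0, 0, 0, 0, 0],
    [0, 0, 0, 0, 0, 0],
    [0, 0, 0, 0, 0, 0],
    [0, 0, 0, 0, 0, 0],
    [0, 0, 0, 0, 0, 0],
  ],
  claw=255,
  squeeze=25,
)

```text
t: 4.38
eef_pos: [0.5801, 0.2594, 0.2846]
ee_rot: [-3.14, 0.001, -1.369]
force: [-0.1, -0.6, 0.0]
width: 0.0598
```

Call:
move_arm(
  deltas=[
    [0, 0, 0, 0, 0, 0],
    [0, 0, 0, 0, 0, 0],
    [0, 0, 0, 0, 0, 0],
    [0, 0, 0, 0, 0, 0],
    [0, 0, 0, 0, 0, 0],
  ],
)

```text
t: 4.8
eef_pos: [0.5799, 0.2593, 0.2836]
ee_rot: [3.141, -0.0, -1.369]
force: [0.9, -0.3, 0.6]
width: 0.0265
```

Run:
```python
from h import *
s=show(); save('wrist','w2.png')
```

```text
4.8 [0.5799 0.2593 0.2836] [179.99  -0.   -78.43] [ 0.9 -0.3  0.6] 0.026500667775661332 [ 0.73  0.39 -0.23 -0.   -0.95 -0.53]
```

View pics/w2.png

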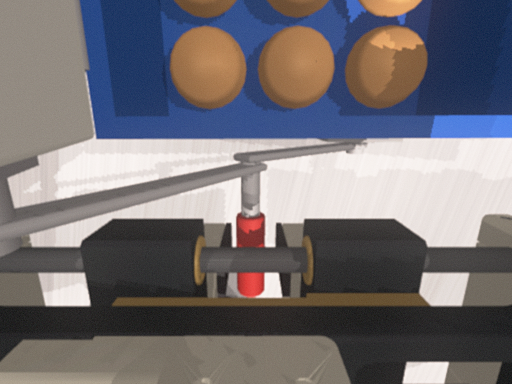

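The knob is centred between the pads at (250,260). I'll close the gripper and lift the knob along its arc.

Call:
move_arm(
  deltas=[
    [0, 0, 0, 0, 0, 0],
    [0, 0, 0, 0, 0, 0],
    [0, 0, 0, 0, 0, 0],
    [0, 0, 0, 0, 0, 0],
    [0, 0, 0, 0, 0, 0],
  ],
  claw=255,
  squeeze=35,
)

```text
t: 5.27
eef_pos: [0.5807, 0.2595, 0.2841]
ee_rot: [-3.14, 0.0, -1.369]
force: [6.1, 0.5, -2.2]
width: 0.0149
```

Call:
move_arm(
  deltas=[
    [-3.2, -0.6, 3.5, 0, 0, 0],
    [-3.2, -0.7, 3.4, 0, 0, 0],
    [-3.5, -0.7, 3.2, 0, 0, 0],
    [-3.6, -0.7, 3.2, 0, 0, 0],
    [-3.8, -0.7, 2.8, 0, 0, 0],
  ],
)

```text
t: 5.68
eef_pos: [0.5642, 0.2561, 0.3006]
ee_rot: [-3.137, 0.0, -1.368]
force: [11.0, -2.1, -3.8]
width: 0.0149
```

```bash
python3 -c "
from h import *
show()"
```

```text
5.6833 [0.5642 0.2561 0.3006] [-1.7975e+02  2.0000e-02 -7.8400e+01] [11.  -2.1 -3.8] 0.014906335023961565 [ 0.74  0.35 -0.25  0.   -0.96 -0.54]
```

Call:
move_arm(
  deltas=[
    [-3.8, -0.8, 2.8, 0, 0, 0],
    [-4, -0.8, 2.4, 0, 0, 0],
    [-4.1, -0.8, 2.4, 0, 0, 0],
    [-4.2, -0.8, 2, 0, 0, 0],
    [-4.3, -0.9, 2, 0, 0, 0],
  ],
)

```text
t: 6.1
eef_pos: [0.5446, 0.2521, 0.3133]
ee_rot: [-3.134, 0.0, -1.368]
force: [14.0, -3.5, 0.6]
width: 0.0154
```

Call:
move_arm(
  deltas=[
    [0, 0, 0, 0, 0, 0],
    [0, 0, 0, 0, 0, 0],
    [0, 0, 0, 0, 0, 0],
    [0, 0, 0, 0, 0, 0],
    [0, 0, 0, 0, 0, 0],
  ],
)

```text
t: 6.52
eef_pos: [0.5441, 0.252, 0.3136]
ee_rot: [-3.136, 0.0, -1.368]
force: [7.7, -2.6, 5.7]
width: 0.0147
```

Run:
```python
from h import *
show(); save('scene','s2.png'); save('wrist','w3.png')
cv2.imwrite('pics/m.png',np.hstack([cv2.resize(cv2.imread('pics/s2.png')[100:270,180:360],(400,378)),cv2.resize(cv2.imread('pics/w3.png'),(400,378))]))
```

```text
6.5167 [0.5441 0.252  0.3136] [-1.7966e+02  3.0000e-02 -7.8380e+01] [ 7.7 -2.6  5.7] 0.014665523782992296 [ 0.76  0.31 -0.29  0.   -0.97 -0.56]
```

View pics/m.png

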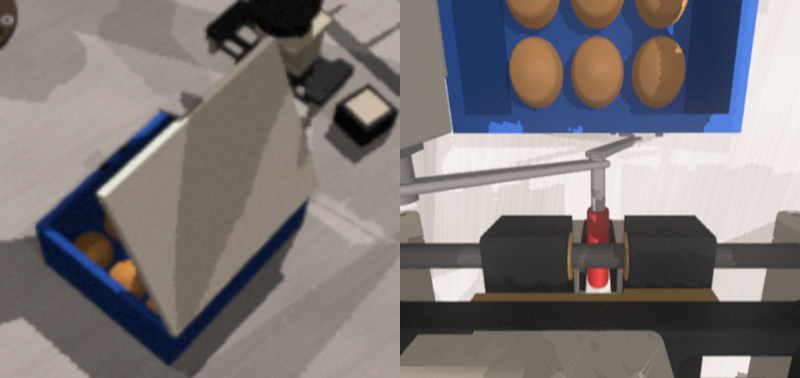

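The lid still stands, the stay now bends the unlocked way, and the knob is in the pads at (598,250). By displacement (about 48 mm along the arc) the knee is near 0.7 rad. Now I'll release, go up and over, and get behind the lid.

Call:
move_arm(
  deltas=[
    [0, 0, 0, 0, 0, 0],
    [0, 0, 0, 0, 0, 0],
    [0, 0, 0, 0, 0, 0],
    [0, 0, 0, 0, 0, 0],
    [0, 0, 0, 0, 0, 0],
  ],
  claw=90,
)

```text
t: 7.03
eef_pos: [0.5419, 0.2518, 0.3109]
ee_rot: [3.14, -0.0, -1.369]
force: [-0.1, 0.0, -0.4]
width: 0.0427
```

Call:
move_arm(
  deltas=[
    [0, 0, 15, 0, 0, 0],
    [0, 1, 25, 0, 0, 0],
    [-1, 2, 38, 0, 0, 0],
    [-1, 2, 38, 0, 0, 0],
    [0, 2, 38, 0, 0, 0],
  ],
)

```text
t: 7.45
eef_pos: [0.5397, 0.2587, 0.4667]
ee_rot: [3.14, -0.001, -1.369]
force: [0.9, 0.1, -0.2]
width: 0.0567
```

Call:
move_arm(
  deltas=[
    [0, 0, 38, 0, 0, -6],
    [0, 0, 38, 0, 0, -6],
    [0, 0, 18, 0, 0, -6],
    [0, 0, 0, 0, 0, -6],
    [0, 0, 0, 0, 0, -6],
  ],
  claw=255,
)

```text
t: 7.87
eef_pos: [0.54, 0.2589, 0.561]
ee_rot: [-3.141, 0.002, -1.897]
force: [-0.5, 0.1, -0.9]
width: 0.0289
```

Call:
move_arm(
  deltas=[
    [18, -19, 0, 0, 0, -6],
    [18, -19, 0, 0, 0, -6],
    [18, -19, 0, 0, 0, -6],
    [18, -19, 0, 0, 0, -6],
    [18, -19, 0, 0, 0, -6],
  ],
)

```text
t: 8.28
eef_pos: [0.6308, 0.1631, 0.559]
ee_rot: [3.141, -0.001, -2.421]
force: [0.8, 0.4, 0.3]
width: 0.0012
```

Call:
move_arm(
  deltas=[
    [15, -19, 0, 0, 0, -6],
    [15, -19, 0, 0, 0, -6],
    [15, -19, 0, 0, 0, -6],
    [12, -19, 0, 0, 0, -6],
    [5, -16, 0, 0, 0, -6],
  ],
)

```text
t: 8.7
eef_pos: [0.6935, 0.0707, 0.5579]
ee_rot: [-3.141, -0.002, -2.945]
force: [-0.7, 0.4, -0.4]
width: 0.0007
```

Run:
```python
from h import *
show(); save('top','t3.png'); save('wrist','w4.png');save('scene','s4.png')
cv2.imwrite('pics/m2.png',np.hstack([cv2.resize(cv2.imread('pics/s4.png')[80:290,160:380],(400,382)),cv2.resize(cv2.imread('pics/w4.png'),(400,382))]))
```

```text
8.7 [0.6935 0.0707 0.5579] [-1.7999e+02 -1.2000e-01 -1.6875e+02] [-0.7  0.4 -0.4] 0.0007480147461202981 [ 0.38  0.35  0.34 -0.   -1.56 -1.75]
```

View pics/m2.png

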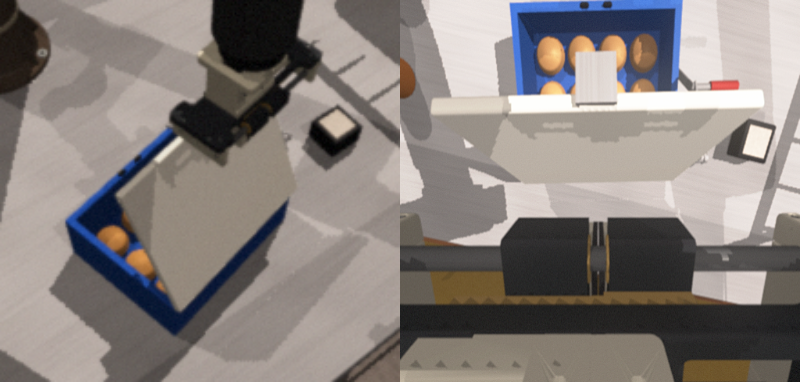

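The fingers are closed and behind the open lid. In the wrist half, the lid's outer front edge runs across at about row 98–113, and the knob is at (723,86). Next I'll estimate the lid angle and plan the pushing path.

```bash
cat >> h.py <<'E'
H=np.array([.709,.070,.110]);ax=np.array([.980,.1985,0])
def tcp(th,r,clear=0,h=9.5):
    "TCP with the tip's front corner at r on the outer face, off by clear (mm) along the normal"
    n=14+clear
    x=-r*np.cos(th)+n*np.sin(th)+h; z=r*np.sin(th)+n*np.cos(th)
    return H+ax*x/1000+np.array([0,0,z/1000+.178])
E
python3 - <<'E'
from h import *
s=arm.get_state()
for xy in [(262,98),(262,113)]:
  p,d=wray(xy,s)
  best=min(np.linspace(.8,1.4,121),key=lambda t:np.linalg.norm(np.cross(tcp(t,245,-14 if xy[1]==98 else 0,0)-[0,0,.178]-p,d)))
  e=tcp(best,245,0,0)-[0,0,.178]
  print(xy,best,e,np.linalg.norm(np.cross(e-p,d)))
print('corner 228 clear 20',tcp(1.2,225,20))
prev=None
for t in np.arange(1.2,-0.01,-.08):
    r=240-12*t/1.2; q=tcp(t,r); print(round(t,2),(q*1000).round(0),None if prev is None else ((q-prev)*1000).round(1)); prev=q
E
```

```text
(262, 98) 1.145 [0.62232257 0.0524434  0.33890662] 0.01503579377840086
(262, 113) 1.135 [0.62008365 0.0519899  0.33801073] 0.009043349417865564
corner 228 clear 20 [0.66946566 0.06199228 0.51002896]
1.2 [650.  58. 506.] None
1.12 [633.  55. 500.] [-17.2  -3.5  -5.5]
1.04 [616.  51. 493.] [-16.7  -3.4  -6.9]
0.96 [600.  48. 485.] [-16.2  -3.3  -8.3]
0.88 [585.  45. 475.] [-15.5  -3.1  -9.7]
0.8 [570.  42. 464.] [-14.8  -3.  -10.9]
0.72 [556.  39. 452.] [-13.9  -2.8 -12.2]
0.64 [543.  36. 439.] [-13.   -2.6 -13.3]
0.56 [531.  34. 424.] [-11.9  -2.4 -14.4]
0.48 [520.  32. 409.] [-10.8  -2.2 -15.3]
0.4 [511.  30. 393.] [ -9.6  -1.9 -16.2]
0.32 [502.  28. 376.] [ -8.3  -1.7 -17. ]
0.24 [495.  27. 358.] [ -6.9  -1.4 -17.7]
0.16 [490.  26. 340.] [ -5.5  -1.1 -18.3]
0.08 [486.  25. 321.] [ -4.1  -0.8 -18.7]
-0.0 [483.  24. 302.] [ -2.6  -0.5 -19.1]
```

Call:
move_arm(
  deltas=[
    [-4, -2, -15, 0, 0, 0],
    [-6, -2, -15, 0, 0, 0],
    [-6, -2, -10, 0, 0, 0],
    [-6, -2, -5, 0, 0, 0],
    [-6, -2, -3, 0, 0, 0],
  ],
)

```text
t: 9.27
eef_pos: [0.6635, 0.0624, 0.5106]
ee_rot: [-3.142, -0.001, -2.937]
force: [-0.0, 0.2, 0.1]
width: 0.0003
```

Call:
move_arm(
  deltas=[
    [-4, -0.8, -1, 0, 0, 0],
    [-4, -0.8, -1, 0, 0, 0],
    [-4, -0.8, -1, 0, 0, 0],
    [-4, -0.8, -1, 0, 0, 0],
    [-4, -0.8, -1, 0, 0, 0],
  ],
)

```text
t: 9.68
eef_pos: [0.6439, 0.0578, 0.5067]
ee_rot: [3.142, 0.001, -2.939]
force: [0.4, -0.5, -0.4]
width: 0.0005
```

Call:
move_arm(
  deltas=[
    [-4, -0.8, -1.5, 0, 0, 0],
    [-4, -0.8, -1.5, 0, 0, 0],
    [-4, -0.8, -1.5, 0, 0, 0],
    [-4, -0.8, -1.5, 0, 0, 0],
    [-4, -0.8, -1.5, 0, 0, 0],
  ],
)

```text
t: 10.1
eef_pos: [0.6249, 0.054, 0.4993]
ee_rot: [-3.142, 0.004, -2.939]
force: [6.7, 0.4, -1.0]
width: 0.0005
```

Call:
move_arm(
  deltas=[
    [-5, -1.1, -2.5, 0, 0, 0],
    [-5, -1.1, -2.7, 0, 0, 0],
    [-5, -1.1, -2.8, 0, 0, 0],
    [-5, -1.1, -3, 0, 0, 0],
    [-5, -1.1, -3, 0, 0, 0],
  ],
)

```text
t: 10.52
eef_pos: [0.599, 0.0484, 0.485]
ee_rot: [3.141, 0.001, -2.939]
force: [3.2, 1.6, 1.9]
width: 0.0007
```

Call:
move_arm(
  deltas=[
    [-5.3, -1, -3, 0, 0, 0],
    [-5.2, -1, -3.2, 0, 0, 0],
    [-5, -1, -3.3, 0, 0, 0],
    [-5, -1, -3.5, 0, 0, 0],
    [-5, -1, -3.6, 0, 0, 0],
  ],
)

```text
t: 10.93
eef_pos: [0.5732, 0.0432, 0.4678]
ee_rot: [-3.142, -0.0, -2.94]
force: [4.9, 0.7, 0.0]
width: 0.0002
```

Run:
```python
from h import *
s=show(); p=np.array(s['eef_pos'])
print(min(((np.linalg.norm(tcp(t,r)-p),t,r) for t in np.linspace(0,1.2,121) for r in range(215,250))));
```

```text
10.9333 [0.5732 0.0432 0.4678] [-1.8000e+02 -1.0000e-02 -1.6843e+02] [4.9 0.7 0. ] 0.0001955983898665535 [ 0.42  0.16 -0.11  0.   -1.3  -1.78]
(np.float64(0.0009201106562625396), np.float64(0.8200000000000001), 232)
```

Call:
move_arm(
  deltas=[
    [-6.3, -1.4, -5.2, 0, 0, 0],
    [-6.2, -1.4, -5.4, 0, 0, 0],
    [-6, -1.4, -5.6, 0, 0, 0],
    [-5.8, -1.4, -6, 0, 0, 0],
    [-5.7, -1.2, -6.2, 0, 0, 0],
  ],
)

```text
t: 11.35
eef_pos: [0.543, 0.0364, 0.4393]
ee_rot: [3.141, -0.0, -2.94]
force: [2.9, 1.9, 0.4]
width: 0.0005
```

Call:
move_arm(
  deltas=[
    [-6, -1.1, -7.2, 0, 0, 0],
    [-5.7, -1.1, -7.4, 0, 0, 0],
    [-5.5, -1, -7.6, 0, 0, 0],
    [-5.3, -1, -7.8, 0, 0, 0],
    [-5, -1, -8, 0, 0, 0],
  ],
)

```text
t: 11.77
eef_pos: [0.5156, 0.031, 0.4011]
ee_rot: [-3.141, -0.0, -2.94]
force: [3.3, 0.1, 0.7]
width: 0.0006
```

Run:
```python
from h import *
s=show(); p=np.array(s['eef_pos'])
print(min(((np.linalg.norm(tcp(t,r)-p),t,r) for t in np.linspace(0,1.2,121) for r in range(215,250)))); save('scene','s5.png')
cv2.imwrite('pics/m3.png',cv2.resize(cv2.imread('pics/s5.png')[90:290,180:380],(400,400)))
```

```text
11.7667 [0.5156 0.031  0.4011] [-1.7999e+02 -2.0000e-02 -1.6843e+02] [3.3 0.1 0.7] 0.0005942479554699431 [ 0.44  0.1  -0.34  0.   -1.13 -1.81]
(np.float64(0.00043297596411042506), np.float64(0.44), 235)
```

View pics/m3.png

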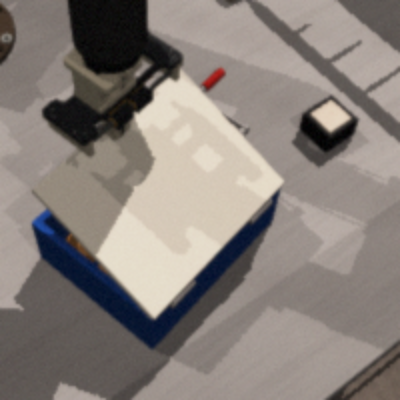

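The lid is down to about 25° with the fingertips near its front edge, and the knob has folded forward at (213,77). I'll carry on.

Call:
move_arm(
  deltas=[
    [-4.6, -0.8, -8.3, 0, 0, 0],
    [-4.4, -0.8, -8.5, 0, 0, 0],
    [-4.1, -0.8, -8.6, 0, 0, 0],
    [-3.8, -0.8, -8.8, 0, 0, 0],
    [-3.6, -0.8, -8.8, 0, 0, 0],
  ],
)

```text
t: 12.23
eef_pos: [0.4954, 0.0273, 0.358]
ee_rot: [3.141, 0.0, -2.94]
force: [1.8, 0.9, 1.4]
width: 0.0007
```

Call:
move_arm(
  deltas=[
    [-1.4, -0.3, -4.6, 0, 0, 0],
    [-1.4, -0.3, -4.6, 0, 0, 0],
    [-1.3, -0.3, -4.6, 0, 0, 0],
    [-1.2, -0.3, -4.6, 0, 0, 0],
    [-1.2, -0.3, -4.6, 0, 0, 0],
  ],
)

```text
t: 12.65
eef_pos: [0.4892, 0.0259, 0.3355]
ee_rot: [3.141, 0.0, -2.94]
force: [1.2, 1.0, 1.8]
width: 0.0005
```

Run:
```python
from h import *
s=show(); p=np.array(s['eef_pos'])
print(min(((np.linalg.norm(tcp(t,r)-p),t,r) for t in np.linspace(0,1.2,121) for r in range(215,250))));
```

```text
12.65 [0.4892 0.0259 0.3355] [ 1.7999e+02  1.0000e-02 -1.6843e+02] [1.2 1.  1.8] 0.0005241728300561926 [ 0.46  0.11 -0.49 -0.   -0.97 -1.82]
(np.float64(0.0006041672514349837), np.float64(0.14), 238)
```

Call:
move_arm(
  deltas=[
    [-0.4, -0.1, -2, 0, 0, 0],
    [-0.4, -0.1, -2, 0, 0, 0],
    [-0.4, -0.1, -2, 0, 0, 0],
    [-0.4, -0.1, -2, 0, 0, 0],
    [-0.4, -0.1, -2, 0, 0, 0],
  ],
)

```text
t: 13.07
eef_pos: [0.4873, 0.0254, 0.3258]
ee_rot: [3.141, 0.0, -2.94]
force: [0.8, 1.8, 1.6]
width: 0.0003
```

Call:
move_arm(
  deltas=[
    [-0.2, 0, -1, 0, 0, 0],
    [-0.2, 0, -1, 0, 0, 0],
    [-0.2, 0, -1, 0, 0, 0],
    [-0.2, 0, -1, 0, 0, 0],
    [-0.2, 0, -1, 0, 0, 0],
  ],
)

```text
t: 13.48
eef_pos: [0.4863, 0.0253, 0.3209]
ee_rot: [-3.141, 0.0, -2.939]
force: [1.8, 0.0, 2.0]
width: 0.0004
```

Call:
move_arm(
  deltas=[
    [-0.1, 0, -0.8, 0, 0, 0],
    [-0.1, 0, -0.8, 0, 0, 0],
    [-0.1, 0, -0.8, 0, 0, 0],
    [-0.1, 0, -0.8, 0, 0, 0],
    [-0.1, 0, -0.8, 0, 0, 0],
  ],
)

```text
t: 13.9
eef_pos: [0.4857, 0.0252, 0.3168]
ee_rot: [-3.141, -0.0, -2.94]
force: [1.9, 0.0, 3.3]
width: 0.0003
```

Call:
move_arm(
  deltas=[
    [-0.1, 0, -0.6, 0, 0, 0],
    [-0.1, 0, -0.6, 0, 0, 0],
    [-0.1, 0, -0.6, 0, 0, 0],
    [-0.1, 0, -0.6, 0, 0, 0],
    [-0.1, 0, -0.6, 0, 0, 0],
  ],
)

```text
t: 14.32
eef_pos: [0.4854, 0.0253, 0.3146]
ee_rot: [-3.141, 0.0, -2.939]
force: [-1.9, -0.1, 11.2]
width: 0.0003
```

The catch has been met: 11 N at z = 314.6 mm. I'll press slowly.

Call:
move_arm(
  deltas=[
    [0, 0, -0.3, 0, 0, 0],
    [0, 0, -0.3, 0, 0, 0],
    [0, 0, -0.3, 0, 0, 0],
    [0, 0, -0.3, 0, 0, 0],
    [0, 0, 0, 0, 0, 0],
  ],
)

```text
t: 14.73
eef_pos: [0.4853, 0.0252, 0.3136]
ee_rot: [-3.141, 0.001, -2.939]
force: [-1.2, -0.4, 12.0]
width: 0.0005
```

Call:
move_arm(
  deltas=[
    [0, 0, -0.3, 0, 0, 0],
    [0, 0, -0.3, 0, 0, 0],
    [0, 0, -0.3, 0, 0, 0],
    [0, 0, -0.3, 0, 0, 0],
    [0, 0, -0.3, 0, 0, 0],
  ],
)

```text
t: 15.15
eef_pos: [0.4851, 0.0252, 0.3119]
ee_rot: [-3.141, 0.0, -2.939]
force: [-1.7, -0.1, 8.6]
width: 0.0005
```

Call:
move_arm(
  deltas=[
    [0, 0, -0.3, 0, 0, 0],
    [0, 0, -0.3, 0, 0, 0],
    [0, 0, -0.3, 0, 0, 0],
    [0, 0, -0.3, 0, 0, 0],
    [0, 0, -0.3, 0, 0, 0],
  ],
)

```text
t: 15.57
eef_pos: [0.485, 0.0252, 0.3101]
ee_rot: [-3.141, -0.0, -2.939]
force: [-0.9, -0.8, 8.1]
width: 0.0002
```

Call:
move_arm(
  deltas=[
    [0, 0, -0.3, 0, 0, 0],
    [0, 0, -0.3, 0, 0, 0],
    [0, 0, -0.3, 0, 0, 0],
    [0, 0, -0.3, 0, 0, 0],
    [0, 0, -0.3, 0, 0, 0],
  ],
)

```text
t: 15.98
eef_pos: [0.4849, 0.0251, 0.3083]
ee_rot: [-3.141, -0.001, -2.94]
force: [-0.6, -0.9, 4.6]
width: 0.0005
```

Call:
move_arm(
  deltas=[
    [0, 0, -0.3, 0, 0, 0],
    [0, 0, -0.3, 0, 0, 0],
    [0, 0, -0.3, 0, 0, 0],
    [0, 0, -0.3, 0, 0, 0],
    [0, 0, -0.3, 0, 0, 0],
  ],
)

```text
t: 16.4
eef_pos: [0.4849, 0.0251, 0.3068]
ee_rot: [-3.141, -0.001, -2.94]
force: [-3.3, -2.0, 10.0]
width: 0.0007
```

Call:
move_arm(
  deltas=[
    [0, 0, -0.3, 0, 0, 0],
    [0, 0, -0.3, 0, 0, 0],
    [0, 0, 0, 0, 0, 0],
    [0, 0, 0, 0, 0, 0],
    [0, 0, 0, 0, 0, 0],
  ],
)

```text
t: 16.82
eef_pos: [0.4849, 0.0251, 0.3064]
ee_rot: [-3.141, -0.001, -2.94]
force: [-4.1, -0.0, 10.4]
width: 0.0002
```

Call:
move_arm(
  deltas=[
    [0, 0, -0.3, 0, 0, 0],
    [0, 0, -0.3, 0, 0, 0],
    [0, 0, 0, 0, 0, 0],
    [0, 0, 0, 0, 0, 0],
    [0, 0, 0, 0, 0, 0],
  ],
)

```text
t: 17.23
eef_pos: [0.4849, 0.0251, 0.3061]
ee_rot: [-3.141, -0.001, -2.939]
force: [-5.1, -1.0, 12.4]
width: 0.0005
```

Call:
move_arm(
  deltas=[
    [0, 0, -0.3, 0, 0, 0],
    [0, 0, -0.3, 0, 0, 0],
    [0, 0, -0.3, 0, 0, 0],
    [0, 0, 0, 0, 0, 0],
    [0, 0, 0, 0, 0, 0],
  ],
)

```text
t: 17.65
eef_pos: [0.4848, 0.0251, 0.3056]
ee_rot: [-3.141, -0.001, -2.939]
force: [-6.7, -1.1, 17.5]
width: 0.0001
```

The lid is on its stops: force falls to about 4.6 N past the catch, then rises steeply, with 9–10 mm travelled. Retracting.

Call:
move_arm(
  deltas=[
    [0, 0, 1, 0, 0, 0],
    [0, 0, 1, 0, 0, 0],
    [0, 0, 4, 0, 0, 0],
    [0, 0, 15, 0, 0, 0],
    [0, 0, 30, 0, 0, 0],
  ],
)

```text
t: 18.07
eef_pos: [0.4841, 0.0251, 0.3529]
ee_rot: [-3.141, -0.007, -2.94]
force: [-0.1, 0.0, -0.5]
width: 0.0005
```

Call:
move_arm(
  deltas=[
    [0, 0, 30, 0, 0, 0],
    [-10, 0, 20, 0, 0, 0],
    [-15, -35, 0, 0, 0, 0],
    [-15, -35, 0, 0, 0, 0],
    [0, -38, 0, 0, 0, 0],
  ],
)

```text
t: 18.48
eef_pos: [0.4429, -0.0831, 0.4061]
ee_rot: [3.14, 0.001, -2.937]
force: [1.2, -0.6, 0.3]
width: 0.0003
```

Call:
move_arm(
  deltas=[
    [0, -38, 0, 0, 0, 0],
    [0, -38, 0, 0, 0, 0],
    [0, -38, 0, 0, 0, 0],
    [0, 0, 0, 0, 0, 0],
    [0, 0, 0, 0, 0, 0],
  ],
)

```text
t: 18.9
eef_pos: [0.4448, -0.1985, 0.4049]
ee_rot: [3.141, -0.001, -2.944]
force: [-0.8, -0.5, -0.2]
width: 0.0002
```

Run:
```python
from h import *
show(); save('scene','s6.png'); save('top','t6.png')
d=np.hstack([cv2.resize(cv2.imread('pics/s6.png')[90:300,80:380],(400,280)),cv2.resize(cv2.imread('pics/t6.png')[110:260,80:440],(400,167))[:167] if 0 else cv2.resize(cv2.imread('pics/t6.png')[100:280,70:440],(400,280))])
cv2.imwrite('pics/m4.png',d)
for t in('bowl','reader','jar'):
  for c in('top','scene'): print(t,c,[(np.round(x['xy']).tolist(),round(x['score'],2)) for x in arm.spot_point(t,c)[:1]])
p,d=ray('scene',(0,0))
for x in arm.spot_point('lid_edge','top')[:1]+[None]:
  if x: print('edge top',x)
for x in arm.spot_point('lid_edge','scene')[:1]: print(x)
```

```text
18.9 [ 0.4448 -0.1985  0.4049] [ 1.7996e+02 -8.0000e-02 -1.6868e+02] [-0.8 -0.5 -0.2] 0.00023368520825267893 [-0.02  0.05 -0.39 -0.   -1.14 -1.36]
bowl top []
bowl scene [([116.0, 262.0], 0.61)]
reader top []
reader scene [([341.0, 150.0], 0.76)]
jar top [([390.0, 175.0], 0.91)]
jar scene []
{'xy': [229.2, 166.7], 'score': 0.73}
```

View pics/m4.png

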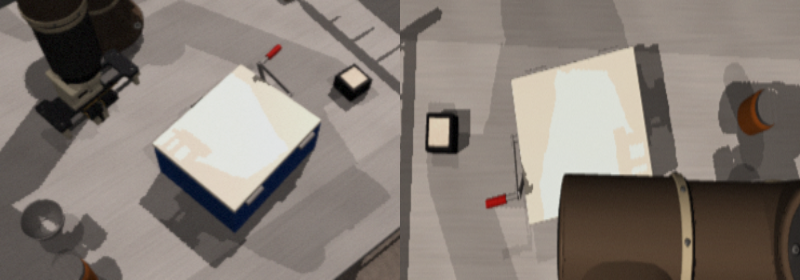

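The lid looks shut, and bowl, reader and jar are where they were. One gentle touch will confirm it stayed down after release: no force should appear above z ≈ 307 mm.

Call:
move_arm(
  deltas=[
    [0, 38, 0, 0, 0, 0],
    [0, 38, 0, 0, 0, 0],
    [0, 38, 0, 0, 0, 0],
    [0, 38, 0, 0, 0, 0],
    [10, 36, 0, 0, 0, 0],
  ],
)

```text
t: 19.82
eef_pos: [0.4537, -0.007, 0.4061]
ee_rot: [3.141, 0.001, -2.939]
force: [0.8, -1.3, 0.4]
width: 0.0007
```

Call:
move_arm(
  deltas=[
    [15, 18, 0, 0, 0, 0],
    [15, 18, -20, 0, 0, 0],
    [0, 0, -25, 0, 0, 0],
    [0, 0, -20, 0, 0, 0],
    [0, 0, -10, 0, 0, 0],
  ],
)

```text
t: 20.23
eef_pos: [0.4845, 0.0278, 0.3281]
ee_rot: [-3.141, -0.003, -2.939]
force: [-0.8, -0.8, -0.9]
width: 0.0007
```

Call:
move_arm(
  deltas=[
    [0, 0, -6, 0, 0, 0],
    [0, 0, -4, 0, 0, 0],
    [0, 0, -2, 0, 0, 0],
    [0, 0, 0, 0, 0, 0],
    [0, 0, 0, 0, 0, 0],
  ],
)

```text
t: 20.65
eef_pos: [0.4855, 0.0272, 0.3194]
ee_rot: [3.141, 0.001, -2.94]
force: [-0.1, 0.6, -0.3]
width: 0.0006
```

Call:
move_arm(
  deltas=[
    [0, 0, -2, 0, 0, 0],
    [0, 0, -2, 0, 0, 0],
    [0, 0, -2, 0, 0, 0],
    [0, 0, -1.5, 0, 0, 0],
    [0, 0, 0, 0, 0, 0],
  ],
)

```text
t: 21.07
eef_pos: [0.4851, 0.0273, 0.3107]
ee_rot: [-3.142, -0.0, -2.94]
force: [-0.6, -0.1, -0.1]
width: 0.0007
```

Call:
move_arm(
  deltas=[
    [0, 0, -0.7, 0, 0, 0],
    [0, 0, -0.7, 0, 0, 0],
    [0, 0, -0.6, 0, 0, 0],
    [0, 0, 0, 0, 0, 0],
    [0, 0, 0, 0, 0, 0],
  ],
)

```text
t: 21.48
eef_pos: [0.4853, 0.0273, 0.3091]
ee_rot: [3.142, -0.0, -2.94]
force: [-0.7, 0.2, -0.4]
width: 0.0002
```

There is no contact down to 309 mm (the catch was first met near 315), so the lid is holding below the catch. Retract and hand in.

Call:
move_arm(
  deltas=[
    [0, 0, 5, 0, 0, 0],
    [0, 0, 15, 0, 0, 0],
    [0, 0, 30, 0, 0, 0],
    [0, 0, 30, 0, 0, 0],
    [0, 0, 20, 0, 0, 0],
  ],
)

```text
t: 21.9
eef_pos: [0.4855, 0.0273, 0.4122]
ee_rot: [-3.141, 0.003, -2.939]
force: [0.7, 0.4, -0.3]
width: 0.0002
```

Call:
move_arm(
  deltas=[
    [0, 0, 0, 0, 0, 0],
    [0, 0, 0, 0, 0, 0],
    [0, 0, 0, 0, 0, 0],
    [0, 0, 0, 0, 0, 0],
    [0, 0, 0, 0, 0, 0],
  ],
)

```text
t: 22.32
eef_pos: [0.485, 0.0272, 0.4081]
ee_rot: [-3.141, -0.002, -2.94]
force: [0.2, -0.3, 0.0]
width: 0.0006
```

```bash
python3 -c "
from h import *
show(); arm.job_done()"
```

```text
22.3167 [0.485  0.0272 0.4081] [-1.7998e+02 -1.0000e-01 -1.6843e+02] [ 0.2 -0.3  0. ] 0.0005979072632783919 [ 0.46  0.04 -0.39 -0.   -1.15 -1.83]
the job is handed in; nothing more can be done
```

The bread box is closed and the job is handed in at 22.3 s. I pinched the red knob and lifted it about 48 mm along its arc, then let go. Next I lowered the lid from behind with the closed fingertips, pressed its front edge past the catch, and moved clear.

- **Stay:** I estimate the knee reached about 0.7 rad when I unlocked it, judged from how far the knob moved; I did not read it directly. In the final picture the stay is folded.
- **Catch:** the force was 12 N at the catch, fell to about 4.6 N, then rose on the stops. I ended the press at about 17.5 N (about 19 N in all); readings came only at the end of each move.
- **Lid home:** after I let go, a touch check found no contact 6 mm below where the catch first resisted, so the lid stayed down.
- **Other objects:** in the last pictures the jar, bowl and reader looked unmoved. The detectors placed the bowl within 1 pixel and the reader within about 6 pixels of the first look. The jar had no matching detection to compare, because it was found in a different camera each time.
- **At hand-in:** the gripper was about 100 mm above the lid and touching nothing.

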